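# Open the mixing tin on the scale and stow its lid in the drawer

### The arm

A 6-joint arm with a two-finger parallel gripper is mounted at the origin on the work surface. World frame = base frame: x ahead of the robot, y to its left, z up, the work surface at z = 0. Lengths are in m, angles in rad, forces in N, time in s.
With the tool pointing down it reaches from about 0.35 to 0.975 m from the base axis. Payload 4.9 kg.
Tool frame: the origin (TCP) lies at the very end of the fingers, on their centre line; the grasp point (between the pads) lies 19 mm behind it (manip.tcp_to_grasp is the distance from the TCP to the grasp point, in m); z points along the fingers, y is the direction in which the jaws open and shut (so a half turn about z gives the same grasp; the last joint's range is limited). The gripper opens to 85 mm and grips with 20 to 120 N. Pads are 22 mm wide; open, the fingers measure 114 mm over their backs; the gripper's body (76 mm by 85 mm) begins 54 mm behind the grasp point. The pads swing forward as they close: fully open they stand 13 mm farther back than shut.
Start: joints at [-1.407, 0.053, 1.613, -0, 1.476, -0.119], TCP at [0.174, -0.6, 0.231] pointing down, gripper open.
Joint ranges: [-3.01, 3.01], [-1.01, 2.22], [0.06, 2.58], [-1.02, 4.17], [0.09, 2.62], [-3.14, 3.14]. Speed limits (rad/s): [2.57, 2.57, 3.14, 3.14, 3.14, 3.14].

### API

Orientations are given as a unit quaternion [w, x, y, z].
In Python, from plant import sensors, cams, job, finder, manip gives the robot as it stands.
- The arm moves only by the shell command python3 -m pendant 'ROWS'. ROWS is JSON, a list of rows, each an object of numbers: "wx", "wy", "wz": the turn, a rotation vector about the tool's x, y, z in degrees; "dx", "dy", "dz": the shift along the tool's x, y, z in m; "hand": the gripper's target within -1 to 1 (fully open at 1, half-way at 0, shut at -1). A call has 1 to 20 rows; each row is the pose to reach, as a shift and turn from the pose commanded when the call began, along the tool's axes at that moment; what a row does not reach only later rows make up. A row lasts 1/12 s, in which the tool goes at most 41.7 mm and 7.16 degrees, less where a joint would pass 70% of its speed; a pose out of reach is approached as far as the arm can. A call with a gripper value outside its range is refused whole. The fingers move at their own pace and stop on an object; the grip force is fixed at half the most. Time passes only in rows, so rows that repeat a pose let the fingers close. It gives the time, the measured TCP pose, the force and the opening at its end, in the units of the state.
- sensors.state(): the state, without advancing time (a new reading comes with each control period).
- cams.grab_frame(name): name is "scene" or "top" or "wrist"; returns (picture, depth): 480x640x3 uint8, red, green, blue; 480x640 float32, m along the optical axis (not along the pixel's ray), 0 where there is no reading.
- cams.calibration(name): a dict with "fov_y" (degrees; the focal length in pixels is half the picture's height over the tangent of half this angle, whatever the lens; pixels are square), "cx", "cy" (the principal point, pixels), "pose" (4x4, takes a point from camera to world coordinates); the wrist camera has in their place "hand_eye" (4x4, takes a point from camera to tool coordinates, whose origin is the TCP and whose axes are the flange's). Camera axes: x right, y down, z forward; pixel columns grow to the right and rows downward; lengths in m; the calibration is good to about 2 mm. A picture is of the moment at which its call begins: read the wrist's pose just before it. calibration takes no time and is no camera call.
- job.job_done(): hands the job in, once; it reports no verdict.
Trained networks look in the newest picture that a camera, given by its name, has taken for a name from the list of things; names that differ only in an ending like _2 or _b are one class to them, and where a whole thing is asked for, a point or a joint stands for the part that bears it (a point fixed in the world has none). Each returns a list of dicts, best first, with "score" (0 to 1); they miss things now and then, are a little off and sometimes report something else, mostly with a low value. They report only what shows in the picture. A call takes as long as a camera call. They do not tell look-alikes from the thing itself.
- finder.look_for(camera, thing): "position" ([x, y, z] in m, in world coordinates, good to about 4 mm: the middle of the surface that is visible of it).
The state is a dict: "time": time; "joint_pos": joint angles; "joint_vel": joint speeds; "joint_efforts": joint torques, N m; "tool_pos": TCP position; "tool_rot": TCP orientation; "contact_force": force on the tool from outside, world axes, zero at the start; "ft_torque": the same for the moment, N m; "gripper_width": opening from 0.0 (shut) to 1.0 (fully open).
Only numpy, scipy, OpenCV 4.12 (cv2) and the standard library are available. Lean on these libraries where they do the work, as an engineer would, in place of code of your own. Each camera call takes 0.05 s, during which the arm holds its last target. There are 200 camera calls.

### The job

The mixing tin on the scale has to be open for dosing paint: lift off its loose lid, the one with the knob, and lay it flat, knob up, on the floor of the open cabinet drawer, setting it down before you let go. Leave the tin standing where it is on the scale pan, leave the drawer open, and do not disturb the other things on the bench.

Things in the scene. Friction and masses are not known exactly. Their poses are not given: they have to be found in the camera images.
- tin: open-topped round steel mixing tin, empty, 86 mm outside diameter, 100 mm tall, wall 3 mm, standing on the pan of the scale. Origin: centre of its underside, z up
- lid: loose aluminium plug lid of that tin: plug 72 mm diameter, 10 mm deep, hanging freely in the tin's 80 mm mouth; flange disc 92 mm diameter, 6 mm thick, lying on the rim; on top in the middle an upright round black knob, 26 mm diameter, 30 mm tall. Origin: centre of the plug's underside, z up (flange top at 16 mm, knob top at 46 mm); seated, it is 90 mm above the tin's origin
- pan (a point): centre of the top of the round steel pan (200 mm diameter, 70 mm above the table) of a fixed black bench scale; at x = 125 mm, y = 50 mm from it stands the scale's column with a tilted display, 100 mm wide along y, up to 150 mm above the table
- drawer_floor (a point): centre of the inner floor of the upper drawer of a low grey fixed cabinet (260 deep, 240 wide, 140 mm high) right of the robot; moves with the drawer. -x points the way it opens. Inside 215 mm long (x), 198 mm wide (y); walls 38 mm, white front 48 mm above this floor. Pulled out by q, it is open above from x = -107 mm to x = -115 mm + q, the rest lies under the cabinet top
- cab_drawer0 (a joint): how far the upper drawer is pulled out, m: 0 shut, 0.18 fully open; it slides with light friction
- closed_tin: a second, full tin of the same look with its lid on, not on the scale but on the bare table, 86 mm diameter, 136 mm to the knob top; leave alone. Origin: centre of its underside
- spatula: spatula, 200 mm long, lying on the table; bystander. Origin at its middle
- bottle: white plastic bottle with red cap, 72 mm diameter, 200 mm tall; bystander. Origin: centre of its underside
- jar: black jar, 68 mm diameter, 75 mm tall; bystander. Origin: centre of its underside
- toner: small white bottle, 40 mm diameter, 120 mm tall; bystander. Origin: centre of its underside
Not all that is in view belongs to the job. Leave any purple look-alike of the lid alone.

How it is judged:
On the way, in this order (a step that is already met when the one before it is completed fails the run):
1. the lid is lifted clear of the tin, at least 30 mm above its seat, while the tin stays upright on the pan (z of lid in the frame of tin above 0.12 m and angle between tin's own z axis and vertical below 0.1 rad and distance between tin and pan below 0.07 m and contact force between the fingers and lid above 0.3 N), for 0.1 s.
2. the lid is set down inside the drawer, within 15 mm of the floor and about level, while the fingers still hold it (x of lid in the frame of drawer_floor between -0.075 and 0.075 m and y of lid in the frame of drawer_floor between -0.066 and 0.066 m and z of lid in the frame of drawer_floor between -0.005 and 0.015 m and angle between lid's own z axis and vertical below 0.3 rad and contact force between the fingers and lid above 0.3 N), for 0.05 s.
At the end, for the whole second after the job is handed in: The lid lies still inside the upper drawer, knob up, tilt under 0.12 rad, its underside within 8 mm of the drawer floor; the tin stands upright (0.1 rad) and still on the scale pan, within 30 mm of its start; the drawer is open by at least 100 mm (x of lid in the frame of drawer_floor between -0.075 and 0.075 m and y of lid in the frame of drawer_floor between -0.066 and 0.066 m and z of lid in the frame of drawer_floor between -0.005 and 0.008 m and angle between lid's own z axis and vertical below 0.12 rad and linear speed of each of lid, tin below 0.02 m/s and angle between tin's own z axis and vertical below 0.1 rad and distance of tin from where it was at the start of the episode below 0.03 m and value of joint cab_drawer0 above 0.1 m); the robot touches nothing.
It fails at once if the tin is tipped (over 0.3 rad) or dragged more than 40 mm (angle between tin's own z axis and vertical above 0.3 rad or distance of tin from where it was at the start of the episode above 0.04 m).
It fails at once if a bystander is shifted by more than 40 mm or an upright one is knocked over (distance of any of closed_tin, bottle, jar, toner, spatula from where it was at the start of the episode above 0.04 m or angle between any of closed_tin, bottle, jar, toner's own z axis and vertical above 0.5 rad).
It also fails if it takes over 42 s, if anything falls off the work surface, if the arm or the gripper's body presses on something with over 40 N, if the wrist force passes 120 N, or if a joint passes its speed limit or range.

## Working session

There is one attempt and no reset: what is moved stays moved. The work goes in short steps, Python scripts to look and compute and a shell command to move; the robot and the scene stay as the last step left them, time stands still between calls to the robot, and variables do not carry over. Pictures are saved under pics/ and viewed, about 8 in all and at most 12, crops included, and the job is handed in when it is done.

```bash
mkdir -p pics; cat > h.py <<'E'
import numpy as np, cv2
from plant import sensors, cams, job, finder, manip
from scipy.spatial.transform import Rotation as R
def cloud(name):
    s=sensors.state(); im,d=cams.grab_frame(name); c=cams.calibration(name)
    f=240/np.tan(np.radians(c['fov_y'])/2)
    if 'pose' in c: T=np.array(c['pose']); cx,cy=c['cx'],c['cy']
    else:
        q=s['tool_rot']; W=np.eye(4); W[:3,:3]=R.from_quat([q[1],q[2],q[3],q[0]]).as_matrix(); W[:3,3]=s['tool_pos']
        T=W@np.array(c['hand_eye']); cx,cy=c.get('cx',319.5),c.get('cy',239.5)
    v,u=np.mgrid[:480,:640]
    P=np.stack([(u-cx)/f*d,(v-cy)/f*d,d],-1)@T[:3,:3].T+T[:3,3]
    P[d==0]=np.nan
    return im,P
def save(im,n): cv2.imwrite('pics/'+n,im[...,::-1])
E
python3 - <<'E'
from h import *
ims=[]
for c in ['scene','top']:
    im,P=cloud(c); save(im,c+'0.png'); np.save(c+'.npy',P)
    for t in ['tin','lid','drawer_floor','closed_tin','bottle','jar','toner','spatula']:
        print(c,t,[(np.round(r['position'],3).tolist(),round(r['score'],2)) for r in finder.look_for(c,t)[:4]])
s=sensors.state();print(s['time'],s['tool_pos'],s['tool_rot'],s['gripper_width'],manip.tcp_to_grasp)
E
```

```text
scene tin [([0.555, 0.023, 0.123], 0.92)]
scene lid [([0.634, -0.244, 0.017], 0.95), ([0.385, -0.144, 0.013], 0.78), ([0.54, 0.053, 0.173], 0.63), ([0.778, 0.041, 0.016], 0.58)]
scene drawer_floor [([0.379, -0.306, 0.08], 0.75)]
scene closed_tin [([0.566, 0.289, 0.083], 0.93)]
scene bottle [([0.772, -0.108, 0.124], 0.63), ([0.377, -0.308, 0.078], 0.51)]
scene jar [([0.775, -0.221, 0.069], 0.81)]
scene toner [([0.787, 0.179, 0.062], 0.56)]
scene spatula [([0.366, 0.271, 0.007], 0.69)]
top tin [([0.504, 0.027, 0.126], 0.61)]
top lid [([0.533, 0.061, 0.177], 0.7), ([0.532, -0.137, 0.014], 0.65), ([0.381, -0.149, 0.015], 0.64), ([0.629, -0.234, 0.012], 0.61)]
top drawer_floor [([0.383, -0.331, 0.084], 0.57)]
top closed_tin [([0.548, 0.308, 0.108], 0.84)]
top bottle [([0.745, -0.086, 0.131], 0.67), ([0.382, -0.33, 0.078], 0.46)]
top jar [([0.755, -0.204, 0.077], 0.77)]
top toner [([0.777, 0.193, 0.076], 0.71)]
top spatula [([0.359, 0.284, 0.003], 0.56)]
0.9 [ 0.17438296 -0.60015276  0.23131687] [-2.72215222e-06  9.90021626e-01  1.40915509e-01 -8.67201086e-06] 0.9964915854050401 0.0187
```

View pics/scene0.png

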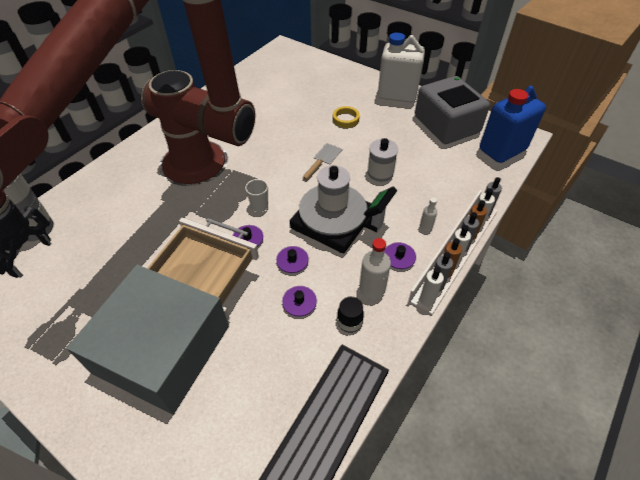

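View pics/top0.png

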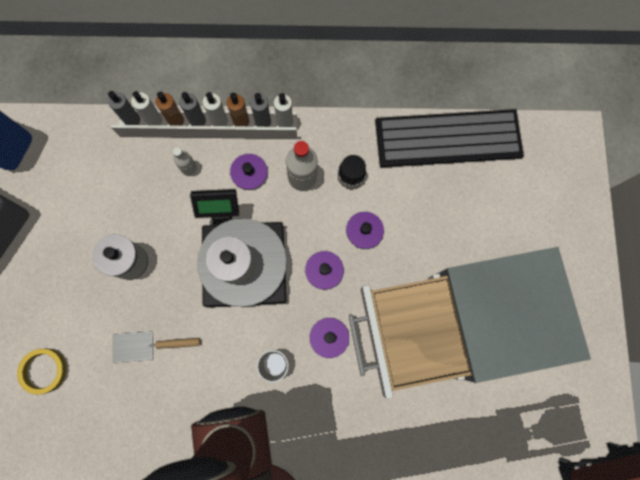

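The scene and top views agree. The lidded tin is at top pixel (228,260) on the pan. The open drawer is at (420,330), its front at (377,340) facing +y. Four purple look-alike lids lie on the table, and the cup at (273,365) is clutter.

```bash
python3 - <<'E'
from h import *
for c in ['top','scene']:
    P=np.load(c+'.npy'); x,y,z=P[...,0],P[...,1],P[...,2]
    near=(np.hypot(x-.535,y-.06)<.06)
    for a,b in [(.195,.22),(.168,.184)]:
        m=near&(z>a)&(z<b); Q=P[m]
        if len(Q): print(c,a,len(Q),Q.mean(0).round(4),(Q.min(0)).round(4),Q.max(0).round(4),((Q.min(0)+Q.max(0))/2).round(4))
P=np.load('top.npy'); 
reg=(P[...,0]>.2)&(P[...,0]<.6)&(P[...,1]<-.18)&(P[...,1]>-.7)
z=P[reg][:,2]; h,e=np.histogram(z,np.arange(0,.2,.004)); print([(round(a,3),n) for a,n in zip(e,h) if n>150])
m=np.zeros((480,640),bool); m[:,:]=reg&(P[...,2]>.13)&(P[...,2]<.155); m=m
v,u=np.nonzero(m);Q=P[m];print('cab',cv2.minAreaRect(Q[:,:2].astype(np.float32)),np.median(Q[:,2]))
fl=reg&(P[...,2]>.07)&(P[...,2]<.095)
n,l,st,ce=cv2.connectedComponentsWithStats(fl.astype(np.uint8))
for i in range(1,n):
    if st[i,4]>400:
        Q=P[l==i];r=cv2.minAreaRect(Q[:,:2].astype(np.float32));print('floor',st[i],r,cv2.boxPoints(r).round(3).tolist(),np.median(Q[:,2]))
fr=reg&(P[...,2]>.1)&(P[...,2]<.137)&(P[...,1]>-.36)
Q=P[fr];r=cv2.minAreaRect(Q[:,:2].astype(np.float32));print('upper',len(Q),r,cv2.boxPoints(r).round(3).tolist())
for uv in [(377,345),(400,335),(420,335),(440,335),(455,335),(462,330),(420,285),(430,382)]: print(uv,P[uv[1],uv[0]].round(3))
E
```

```text
top 0.195 142 [0.533  0.0623 0.2051] [0.5212 0.05   0.1958] [0.5467 0.0752 0.2098] [0.5339 0.0626 0.2028]
top 0.168 1416 [0.5329 0.0623 0.1758] [0.488  0.0171 0.1697] [0.579  0.1089 0.1831] [0.5335 0.063  0.1764]
scene 0.195 69 [0.5379 0.0584 0.2031] [0.5252 0.0458 0.1955] [0.5493 0.0751 0.2079] [0.5373 0.0605 0.2017]
scene 0.168 547 [0.5403 0.055  0.1746] [0.4914 0.012  0.168 ] [0.5818 0.1096 0.1838] [0.5366 0.0608 0.1759]
[(np.float64(0.0), np.int64(6315)), (np.float64(0.004), np.int64(442)), (np.float64(0.072), np.int64(360)), (np.float64(0.076), np.int64(3889)), (np.float64(0.08), np.int64(2947)), (np.float64(0.084), np.int64(166)), (np.float64(0.104), np.int64(307)), (np.float64(0.108), np.int64(184)), (np.float64(0.112), np.int64(232)), (np.float64(0.116), np.int64(497)), (np.float64(0.12), np.int64(172)), (np.float64(0.124), np.int64(541)), (np.float64(0.128), np.int64(314)), (np.float64(0.132), np.int64(596)), (np.float64(0.136), np.int64(7805)), (np.float64(0.14), np.int64(5139)), (np.float64(0.144), np.int64(154))]
cab ((0.4134579598903656, -0.4505230784416199), (0.24038548
[... 268 characters left out ...]
43730164, -0.453000009059906], [0.5070000290870667, -0.4129999876022339], [0.4729999899864197, -0.24500000476837158]] 0.0796089137787176
upper 2000 ((0.37633001804351807, -0.2829740643501282), (0.2317935824394226, 0.17968924343585968), 6.3724365234375) [[0.25099998712539673, -0.2070000022649765], [0.2709999978542328, -0.38499999046325684], [0.5009999871253967, -0.35899999737739563], [0.4819999933242798, -0.1809999942779541]]
(377, 345) [ 0.364 -0.246  0.125]
(400, 335) [ 0.385 -0.303  0.077]
(420, 335) [ 0.385 -0.347  0.078]
(440, 335) [ 0.386 -0.39   0.081]
(455, 335) [ 0.386 -0.424  0.077]
(462, 330) [ 0.396 -0.421  0.14 ]
(420, 285) [ 0.493 -0.349  0.086]
(430, 382) [ 0.29  -0.356  0.118]
```

```bash
python3 -m pendant '[{"dx":0,"dy":0,"dz":-0.04,"hand":1},{"dx":0,"dy":0,"dz":-0.07,"hand":1},{"dx":0.531,"dy":-0.534,"dz":-0.07},{"dx":0.531,"dy":-0.534,"dz":-0.07},{"dx":0.531,"dy":-0.534,"dz":-0.07},{"dx":0.531,"dy":-0.534,"dz":-0.07},{"dx":0.531,"dy":-0.534,"dz":-0.07},{"dx":0.531,"dy":-0.534,"dz":-0.07},{"dx":0.531,"dy":-0.534,"dz":-0.07},{"dx":0.531,"dy":-0.534,"dz":-0.07},{"dx":0.531,"dy":-0.534,"dz":-0.07},{"dx":0.531,"dy":-0.534,"dz":-0.07},{"dx":0.531,"dy":-0.534,"dz":-0.07},{"dx":0.531,"dy":-0.534,"dz":-0.07},{"dx":0.531,"dy":-0.534,"dz":-0.07},{"dx":0.531,"dy":-0.534,"dz":-0.07},{"dx":0.531,"dy":-0.534,"dz":-0.07},{"dx":0.531,"dy":-0.534,"dz":-0.07},{"dx":0.531,"dy":-0.534,"dz":-0.07},{"dx":0.531,"dy":-0.534,"dz":-0.07}]'
```

```text
invalid input
```

```bash
python3 -m pendant '[{"wx":0,"wy":0,"wz":0,"dx":0,"dy":0,"dz":-0.04,"hand":1},{"wx":0,"wy":0,"wz":0,"dx":0,"dy":0,"dz":-0.07,"hand":1}]'; python3 -m pendant --help | head -20
```

```text
time: 1.07
tool_pos: [0.1742, -0.5991, 0.3003]
tool_rot: [-0.002, 0.99, 0.141, -0.0]
contact_force: [-0.2, -0.1, 0.6]
gripper_width: 0.999invalid input: not JSON, or not a number
```

All keys are required in each row.

```bash
python3 -m pendant '[{"wx":0,"wy":0,"wz":0,"dx":0.531,"dy":-0.534,"dz":0,"hand":1},{"wx":0,"wy":0,"wz":0,"dx":0.531,"dy":-0.534,"dz":0,"hand":1},{"wx":0,"wy":0,"wz":0,"dx":0.531,"dy":-0.534,"dz":0,"hand":1},{"wx":0,"wy":0,"wz":0,"dx":0.531,"dy":-0.534,"dz":0,"hand":1},{"wx":0,"wy":0,"wz":0,"dx":0.531,"dy":-0.534,"dz":0,"hand":1},{"wx":0,"wy":0,"wz":0,"dx":0.531,"dy":-0.534,"dz":0,"hand":1},{"wx":0,"wy":0,"wz":0,"dx":0.531,"dy":-0.534,"dz":0,"hand":1},{"wx":0,"wy":0,"wz":0,"dx":0.531,"dy":-0.534,"dz":0,"hand":1},{"wx":0,"wy":0,"wz":0,"dx":0.531,"dy":-0.534,"dz":0,"hand":1},{"wx":0,"wy":0,"wz":0,"dx":0.531,"dy":-0.534,"dz":0,"hand":1},{"wx":0,"wy":0,"wz":0,"dx":0.531,"dy":-0.534,"dz":0,"hand":1},{"wx":0,"wy":0,"wz":0,"dx":0.531,"dy":-0.534,"dz":0,"hand":1},{"wx":0,"wy":0,"wz":0,"dx":0.531,"dy":-0.534,"dz":0,"hand":1},{"wx":0,"wy":0,"wz":0,"dx":0.531,"dy":-0.534,"dz":0,"hand":1},{"wx":0,"wy":0,"wz":0,"dx":0.531,"dy":-0.534,"dz":0,"hand":1},{"wx":0,"wy":0,"wz":0,"dx":0.531,"dy":-0.534,"dz":0,"hand":1},{"wx":0,"wy":0,"wz":0,"dx":0.531,"dy":-0.534,"dz":0,"hand":1},{"wx":0,"wy":0,"wz":0,"dx":0.531,"dy":-0.534,"dz":0,"hand":1},{"wx":0,"wy":0,"wz":0,"dx":0.531,"dy":-0.534,"dz":0,"hand":1},{"wx":0,"wy":0,"wz":0,"dx":0.531,"dy":-0.534,"dz":0,"hand":1}]'
cat > look.py <<'E'
from h import *; import sys
im,P=cloud('wrist'); save(im,sys.argv[1]); np.save('wrist.npy',P)
s=sensors.state();q=s['tool_rot'];M=R.from_quat([q[1],q[2],q[3],q[0]]).as_matrix();t=np.array(s['tool_pos'])
print(s['time'],t.round(4),M.round(3).tolist(),s['contact_force'],s['gripper_width'])
for a,b in [(.2,.215),(.168,.184)]:
    m=(np.hypot(P[...,0]-.535,P[...,1]-.06)<.06)&(P[...,2]>a)&(P[...,2]<b);Q=P[m]
    if len(Q): c=(Q.min(0)+Q.max(0))/2; c[2]=np.median(Q[:,2]); print(len(Q),c.round(4),Q.mean(0).round(4),np.ptp(Q,0).round(4),'tool',(M.T@(c-t)).round(4))
E
python3 look.py w1.png
```

```text
time: 2.73
tool_pos: [0.5357, 0.0628, 0.3009]
tool_rot: [-0.0, 0.99, 0.143, -0.0]
contact_force: [0.1, -0.9, -0.2]
gripper_width: 0.999
2.7833 [0.5353 0.0615 0.301 ] [[0.96, 0.281, -0.001], [0.281, -0.96, -0.0], [-0.001, 0.0, -1.0]] [ 0.49717307  0.06212669 -0.01627306] 0.9994187472631153
955 [0.5345 0.0606 0.2048] [0.5351 0.0609 0.2047] [0.0255 0.0259 0.0067] tool [-0.0009  0.0005  0.0962]
8638 [0.5344 0.0605 0.1749] [0.5372 0.0616 0.1749] [0.0912 0.0914 0.0144] tool [-0.001   0.0006  0.1262]
```

```bash
python3 -m pendant '[{"wx":0,"wy":0,"wz":0,"dx":-0.001,"dy":0.001,"dz":0.03,"hand":1},{"wx":0,"wy":0,"wz":0,"dx":-0.001,"dy":0.001,"dz":0.06,"hand":1},{"wx":0,"wy":0,"wz":0,"dx":-0.001,"dy":0.001,"dz":0.085,"hand":1},{"wx":0,"wy":0,"wz":0,"dx":-0.001,"dy":0.001,"dz":0.1,"hand":1},{"wx":0,"wy":0,"wz":0,"dx":-0.001,"dy":0.001,"dz":0.11,"hand":1},{"wx":0,"wy":0,"wz":0,"dx":-0.001,"dy":0.001,"dz":0.12,"hand":1},{"wx":0,"wy":0,"wz":0,"dx":-0.001,"dy":0.001,"dz":0.12,"hand":1},{"wx":0,"wy":0,"wz":0,"dx":-0.001,"dy":0.001,"dz":0.12,"hand":0},{"wx":0,"wy":0,"wz":0,"dx":-0.001,"dy":0.001,"dz":0.12,"hand":-1},{"wx":0,"wy":0,"wz":0,"dx":-0.001,"dy":0.001,"dz":0.12,"hand":-1},{"wx":0,"wy":0,"wz":0,"dx":-0.001,"dy":0.001,"dz":0.12,"hand":-1},{"wx":0,"wy":0,"wz":0,"dx":-0.001,"dy":0.001,"dz":0.12,"hand":-1},{"wx":0,"wy":0,"wz":0,"dx":-0.001,"dy":0.001,"dz":0.12,"hand":-1},{"wx":0,"wy":0,"wz":0,"dx":-0.001,"dy":0.001,"dz":0.12,"hand":-1},{"wx":0,"wy":0,"wz":0,"dx":-0.001,"dy":0.001,"dz":0.12,"hand":-1},{"wx":0,"wy":0,"wz":0,"dx":-0.001,"dy":0.001,"dz":0.12,"hand":-1},{"wx":0,"wy":0,"wz":0,"dx":-0.001,"dy":0.001,"dz":0.12,"hand":-1},{"wx":0,"wy":0,"wz":0,"dx":-0.001,"dy":0.001,"dz":0.12,"hand":-1}]'
```

```text
time: 4.28
tool_pos: [0.5352, 0.0596, 0.1822]
tool_rot: [0.0, 0.99, 0.141, 0.001]
contact_force: [-0.0, 1.2, 5.3]
gripper_width: 0.285
```

```bash
python3 -m pendant '[{"wx":0,"wy":0,"wz":0,"dx":0,"dy":0,"dz":-0.005,"hand":-1},{"wx":0,"wy":0,"wz":0,"dx":0,"dy":0,"dz":-0.012,"hand":-1},{"wx":0,"wy":0,"wz":0,"dx":0,"dy":0,"dz":-0.022,"hand":-1},{"wx":0,"wy":0,"wz":0,"dx":0,"dy":0,"dz":-0.037,"hand":-1},{"wx":0,"wy":0,"wz":0,"dx":0,"dy":0,"dz":-0.055,"hand":-1},{"wx":0,"wy":0,"wz":0,"dx":0,"dy":0,"dz":-0.075,"hand":-1},{"wx":0,"wy":0,"wz":0,"dx":0,"dy":0,"dz":-0.095,"hand":-1},{"wx":0,"wy":0,"wz":0,"dx":0,"dy":0,"dz":-0.105,"hand":-1},{"wx":0,"wy":0,"wz":0,"dx":0,"dy":0,"dz":-0.11,"hand":-1},{"wx":0,"wy":0,"wz":0,"dx":0,"dy":0,"dz":-0.11,"hand":-1}]'
python3 - <<'E'
from h import *
im,P=cloud('scene'); save(cv2.resize(im[100:300,120:440],(800,500)),'s2.png')
s=sensors.state();q=s['tool_rot'];M=R.from_quat([q[1],q[2],q[3],q[0]]).as_matrix();t=np.array(s['tool_pos'])
xd=np.array([.197,-.98]);f=np.array([.397,-.370])
for o in (-.03,-.025):
    g=np.r_[f+o*xd,.25]; print(t,g,'tool delta',M.T@(g-t))
print('yaw err deg',np.degrees(np.arctan2(M[0,1]*xd[1]-M[1,1]*xd[0],M[:2,1]@xd)),s['gripper_width'])
E
```

```text
time: 5.12
tool_pos: [0.535, 0.0595, 0.2926]
tool_rot: [0.0, 0.99, 0.141, 0.001]
contact_force: [-0.1, -0.1, -0.1]
gripper_width: 0.28
[0.5345535 0.0595308 0.2911647] [ 0.39109 -0.3406   0.25   ] tool delta [-0.24938585  0.34422732  0.04117301]
[0.5345535 0.0595308 0.2911647] [ 0.392075 -0.3455    0.25    ] tool delta [-0.24980687  0.34920758  0.04117284]
yaw err deg -4.832127380097586 0.27965750733092115
```

View pics/s2.png

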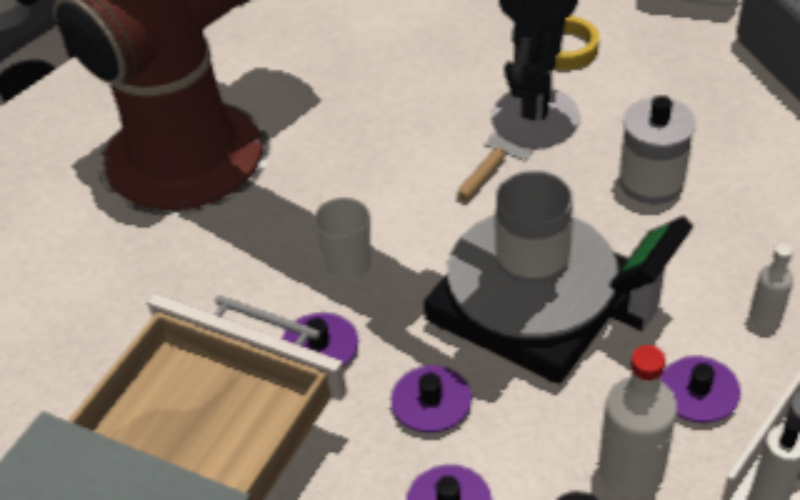

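The picture shows the tin (535,225) open and upright, with the lid level in the fingers at (535,115). Next I carry it over the drawer.

```bash
python3 -m pendant '[{"wx":0,"wy":0,"wz":0,"dx":-0.01,"dy":0.014,"dz":0,"hand":-1},{"wx":0,"wy":0,"wz":0,"dx":-0.025,"dy":0.035,"dz":0,"hand":-1},{"wx":0,"wy":0,"wz":0,"dx":-0.045,"dy":0.063,"dz":0,"hand":-1},{"wx":0,"wy":0,"wz":0,"dx":-0.065,"dy":0.09,"dz":0,"hand":-1},{"wx":0,"wy":0,"wz":0,"dx":-0.085,"dy":0.118,"dz":0,"hand":-1},{"wx":0,"wy":0,"wz":0,"dx":-0.105,"dy":0.146,"dz":0,"hand":-1},{"wx":0,"wy":0,"wz":0,"dx":-0.125,"dy":0.174,"dz":0,"hand":-1},{"wx":0,"wy":0,"wz":0,"dx":-0.145,"dy":0.202,"dz":0,"hand":-1},{"wx":0,"wy":0,"wz":0,"dx":-0.165,"dy":0.23,"dz":0,"hand":-1},{"wx":0,"wy":0,"wz":0,"dx":-0.185,"dy":0.258,"dz":0.01,"hand":-1},{"wx":0,"wy":0,"wz":0,"dx":-0.205,"dy":0.286,"dz":0.02,"hand":-1},{"wx":0,"wy":0,"wz":0,"dx":-0.225,"dy":0.314,"dz":0.03,"hand":-1},{"wx":0,"wy":0,"wz":0,"dx":-0.24,"dy":0.335,"dz":0.04,"hand":-1},{"wx":0,"wy":0,"wz":0,"dx":-0.25,"dy":0.348,"dz":0.04,"hand":-1},{"wx":0,"wy":0,"wz":0,"dx":-0.25,"dy":0.348,"dz":0.04,"hand":-1},{"wx":0,"wy":0,"wz":0,"dx":-0.25,"dy":0.348,"dz":0.04,"hand":-1}]'
python3 - <<'E'
from h import *
s=sensors.state();print(s['tool_pos'],s['gripper_width'],s['time'])
im,P=cloud('top'); save(cv2.resize(im[200:440,300:620],(800,600)),'t2.png')
im,P=cloud('scene'); 
t=s['tool_pos'];m=(np.hypot(P[...,0]-t[0],P[...,1]-t[1])<.06)&(P[...,2]>t[2]-.06)&(P[...,2]<t[2]+.02)
Q=P[m]; print(len(Q),Q.min(0),Q.max(0))
E
```

```text
time: 6.5
tool_pos: [0.3908, -0.3441, 0.2494]
tool_rot: [-0.002, 0.99, 0.14, -0.001]
contact_force: [-0.1, 0.1, -1.0]
gripper_width: 0.283
[ 0.39084552 -0.34413817  0.24939015] 0.2829149196886199 6.5
764 [ 0.35119465 -0.38836846  0.23488473] [ 0.43887264 -0.29645739  0.26933563]
```

View pics/t2.png

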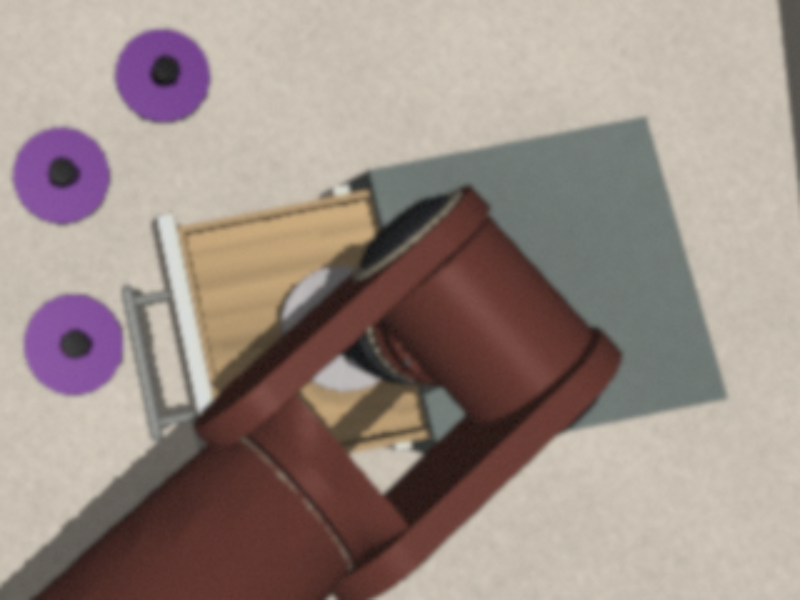

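Lid is over the drawer opening, clear of the front and the cabinet edge. Lowering.

```bash
python3 -m pendant '[{"wx":0,"wy":0,"wz":0,"dx":0,"dy":0,"dz":0.015,"hand":-1},{"wx":0,"wy":0,"wz":0,"dx":0,"dy":0,"dz":0.035,"hand":-1},{"wx":0,"wy":0,"wz":0,"dx":0,"dy":0,"dz":0.06,"hand":-1},{"wx":0,"wy":0,"wz":0,"dx":0,"dy":0,"dz":0.085,"hand":-1},{"wx":0,"wy":0,"wz":0,"dx":0,"dy":0,"dz":0.105,"hand":-1},{"wx":0,"wy":0,"wz":0,"dx":0,"dy":0,"dz":0.12,"hand":-1},{"wx":0,"wy":0,"wz":0,"dx":0,"dy":0,"dz":0.13,"hand":-1},{"wx":0,"wy":0,"wz":0,"dx":0,"dy":0,"dz":0.136,"hand":-1},{"wx":0,"wy":0,"wz":0,"dx":0,"dy":0,"dz":0.14,"hand":-1},{"wx":0,"wy":0,"wz":0,"dx":0,"dy":0,"dz":0.14,"hand":-1},{"wx":0,"wy":0,"wz":0,"dx":0,"dy":0,"dz":0.14,"hand":-1}]'
python3 -m pendant '[{"wx":0,"wy":0,"wz":0,"dx":0,"dy":0,"dz":0.002,"hand":-1},{"wx":0,"wy":0,"wz":0,"dx":0,"dy":0,"dz":0.004,"hand":-1},{"wx":0,"wy":0,"wz":0,"dx":0,"dy":0,"dz":0.004,"hand":-1},{"wx":0,"wy":0,"wz":0,"dx":0,"dy":0,"dz":0.004,"hand":-1}]'
```

```text
time: 7.52
tool_pos: [0.3922, -0.3447, 0.1123]
tool_rot: [0.001, 0.99, 0.141, 0.0]
contact_force: [0.2, 1.2, -1.0]
gripper_width: 0.285
time: 7.85
tool_pos: [0.3917, -0.3445, 0.1075]
tool_rot: [0.0, 0.99, 0.141, 0.0]
contact_force: [-0.0, -0.1, -0.2]
gripper_width: 0.282
```

```bash
python3 -m pendant '[{"wx":0,"wy":0,"wz":0,"dx":0,"dy":0,"dz":0.002,"hand":-1},{"wx":0,"wy":0,"wz":0,"dx":0,"dy":0,"dz":0.003,"hand":-1},{"wx":0,"wy":0,"wz":0,"dx":0,"dy":0,"dz":0.003,"hand":-1}]'
python3 -m pendant '[{"wx":0,"wy":0,"wz":0,"dx":0,"dy":0,"dz":0.001,"hand":-1},{"wx":0,"wy":0,"wz":0,"dx":0,"dy":0,"dz":0.0015,"hand":-1},{"wx":0,"wy":0,"wz":0,"dx":0,"dy":0,"dz":0.0015,"hand":-1}]'
```

```text
time: 8.1
tool_pos: [0.3915, -0.3442, 0.1039]
tool_rot: [-0.0, 0.99, 0.141, -0.0]
contact_force: [-0.5, -0.1, -0.7]
gripper_width: 0.282
time: 8.35
tool_pos: [0.3916, -0.3443, 0.1026]
tool_rot: [-0.0, 0.99, 0.141, -0.0]
contact_force: [-0.6, -0.7, -1.8]
gripper_width: 0.286
```

```bash
for i in 1; do python3 -m pendant '[{"wx":0,"wy":0,"wz":0,"dx":0,"dy":0,"dz":0.001,"hand":-1},{"wx":0,"wy":0,"wz":0,"dx":0,"dy":0,"dz":0.0015,"hand":-1},{"wx":0,"wy":0,"wz":0,"dx":0,"dy":0,"dz":0.0015,"hand":-1}]'; done
python3 - <<'E'
from h import *
im,P=cloud('wrist'); save(im,'w3.png'); s=sensors.state()
print(s['tool_pos'],s['contact_force'])
x,y,z=P[...,0],P[...,1],P[...,2]; d=np.hypot(x-.3917,y+.3443)
for a,b in[(.02,.042),(.055,.075)]:
  m=(d>a)&(d<b)&(z<.11); print(a,m.sum(),np.percentile(z[m],[10,50,90]).round(4) if m.sum() else '')
E
```

```text
time: 8.6
tool_pos: [0.3919, -0.345, 0.1022]
tool_rot: [0.001, 0.99, 0.141, 0.0]
contact_force: [-2.6, 0.3, 4.5]
gripper_width: 0.28
[ 0.39187995 -0.34497595  0.10221415] [-2.19287877  0.73911549  4.95735295]
0.02 12003 [0.0943 0.0951 0.0958]
0.055 23908 [0.0781 0.0789 0.0797]
```

View pics/w3.png

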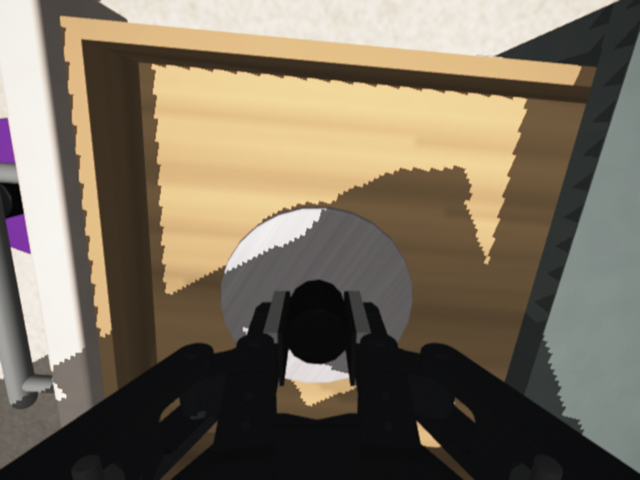

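The flange top measures 16 mm above the floor, so the lid (317,290) is flat on the floor and still held, with about 5 N upward. I'll release it and retreat straight up.

```bash
python3 -m pendant '[{"wx":0,"wy":0,"wz":0,"dx":0,"dy":0,"dz":0,"hand":0},{"wx":0,"wy":0,"wz":0,"dx":0,"dy":0,"dz":0,"hand":0.5},{"wx":0,"wy":0,"wz":0,"dx":0,"dy":0,"dz":0,"hand":0.7},{"wx":0,"wy":0,"wz":0,"dx":0,"dy":0,"dz":0,"hand":0.7},{"wx":0,"wy":0,"wz":0,"dx":0,"dy":0,"dz":0,"hand":0.7},{"wx":0,"wy":0,"wz":0,"dx":0,"dy":0,"dz":0,"hand":0.7},{"wx":0,"wy":0,"wz":0,"dx":0,"dy":0,"dz":0,"hand":0.7},{"wx":0,"wy":0,"wz":0,"dx":0,"dy":0,"dz":-0.01,"hand":0.7},{"wx":0,"wy":0,"wz":0,"dx":0,"dy":0,"dz":-0.03,"hand":0.7},{"wx":0,"wy":0,"wz":0,"dx":0,"dy":0,"dz":-0.06,"hand":0.7},{"wx":0,"wy":0,"wz":0,"dx":0,"dy":0,"dz":-0.095,"hand":0.7},{"wx":0,"wy":0,"wz":0,"dx":0,"dy":0,"dz":-0.13,"hand":0.7},{"wx":0,"wy":0,"wz":0,"dx":0,"dy":0,"dz":-0.15,"hand":0.7},{"wx":0,"wy":0,"wz":0,"dx":0,"dy":0,"dz":-0.15,"hand":0.7},{"wx":0,"wy":0,"wz":0,"dx":0,"dy":0,"dz":-0.15,"hand":0.7}]'
python3 - <<'E'
from h import *
im,P=cloud('wrist'); save(im,'w4.png'); z=P[...,2]
d=np.hypot(P[...,0]-.392,P[...,1]+.345)
Q=P[(d<.065)&(z>.09)&(z<.1)]; A=np.c_[Q[:,:2],np.ones(len(Q))]; k=np.linalg.lstsq(A,Q[:,2],rcond=None)[0]
c=(Q.min(0)+Q.max(0))/2; e=c[:2]-[.397,-.370]; xd=np.array([.197,-.98]); yd=np.array([.98,.197])
print('lid',c,np.ptp(Q,0),'tilt',np.hypot(*k[:2]),'drawer x,y',e@xd,e@yd)
F=P[(d>.06)&(d<.08)&(z<.09)]; print('floor',np.median(F[:,2]),'flange',np.median(Q[:,2]))
im,P=cloud('scene'); save(im,'s4.png'); z=P[...,2]
Q=P[(np.hypot(P[...,0]-.535,P[...,1]-.06)<.055)&(z>.15)&(z<.175)]; print('tin rim',(Q.min(0)+Q.max(0))/2,np.ptp(Q,0))
E
```

```text
time: 9.9
tool_pos: [0.3923, -0.3451, 0.2539]
tool_rot: [0.002, 0.99, 0.141, 0.001]
contact_force: [-0.1, 0.2, -0.8]
gripper_width: 0.85
lid [ 0.39145576 -0.34495616  0.09481719] [0.09107844 0.09111077 0.00919753] tilt 0.0011210317616162338 drawer x,y -0.025635174180265362 -0.000499721459897029
floor 0.07884701142993084 flange 0.09482211340968605
tin rim [0.53847475 0.05953857 0.1616515 ] [0.08562177 0.08753619 0.02303792]
```

View pics/s4.png

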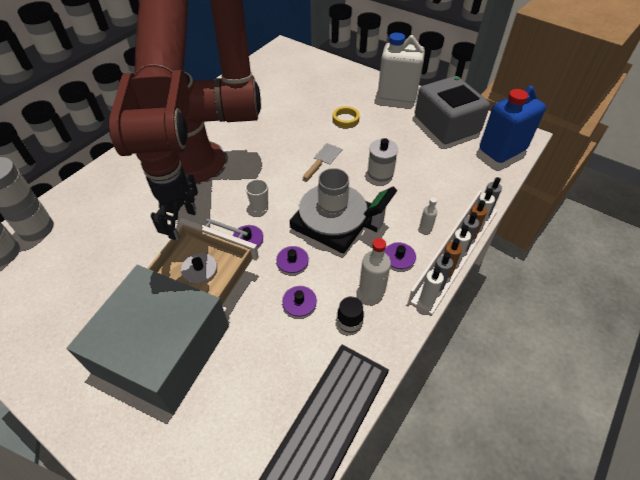

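The lid (200,265) lies flat, knob up, in the open drawer. The open tin (333,190) stands on the pan, and everything else is where it was.

```bash
python3 -c "
from plant import job; print(job.job_done())"
```

```text
the job is handed in; nothing more can be done
None
```

I lifted the lid off the tin by its knob and set it flat, knob up, on the floor of the open drawer. I let go only after the arm felt it touch down (about 5 N), and handed in at about 10 s of the 42 s allowed. No verdict is reported at hand-in.

- **Lid:** it lies 26 mm from the drawer-floor centre towards the front and level to about 0.001 rad. Its flange top is 16 mm above the floor, so its underside rests on the floor.
- **Tin:** it stands upright on the pan. The scene camera puts it within about 2 mm of where its lid sat at the start.
- **Drawer and bystanders:** the drawer was about 0.18 m open when I measured it at the start. In the last picture it is still open and the other things look unmoved; I did not re-measure either.
- **Gripper:** it is clear of everything, about 150 mm above the drop point.

No check failed. The only disagreement was at the start, when the two fixed cameras differed by about 4 mm on the knob position; a closer wrist-camera look settled it. My first move call was refused for missing keys in its rows, and nothing moved.

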